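# Put the battery stick on charge

### The job

Put the grey battery stick with the blue ends on charge: lay it the long way over the charger and press it straight down between the two spring clips until both ends have snapped in and it sits flat on its seat. Then slide the charger's orange switch all the way from the red mark to the green mark, and let go. Leave the tin and the sauce cup behind it where they stand.

Things in the scene. Friction and masses are not known exactly. Their poses are not given: they have to be found in the camera images.
- battery: Loose battery stick, grey with blue ends, 34 (x) x 110 (y, long axis) x 32 (z) mm, about 0.22 kg, lying flat; same either way round. Origin: centre of its underside. Flat sides at x = +-17 mm: grip across them at the middle.
- battery_mid (a point): Centre of the battery stick, 16 mm above its underside, axes as the battery's. The ends are chamfered at 45 degrees: the underside is 90 mm long, widening to 110 mm at 10 mm height, straight up to 24 mm, narrowing to 94 mm at the top (32 mm).
- charger: Fixed black charging cradle. Origin on the worktop under the middle of the seat; the battery's long axis goes along its y (either way). Base plate 84 mm wide in x, from y = -140 (switch end) to +85 mm, its top 12 mm high. Two saddles at y = +-34 mm, 12 mm long in y, carry the battery's underside at 26 mm height; between them (y -28 to +28) both sides are free for fingers down to the plate.
- seat (a point): Where the battery's centre (point battery_mid) lies when home: on the charger, 42 mm above the worktop, axes as the charger's. At the saddles, side cheeks stand from x = +-19.5 to +-30 mm, 48 mm high, flared at the top: 2.5 mm play each side of the battery.
- clip_left (a joint): Hinge of the steel spring clip at the charger's +y end, rad, 0 at rest, grows outward. Clips are 72 mm high, tips flared; rounded noses 56 mm above the worktop, 98 mm apart at rest. They meet the lower chamfers when the battery's underside is about 50 mm high, bend to about 0.13 rad (about 10 to 15 N down for both), then snap over its upper chamfers; about 0.02 rad when home.
- clip_right (a joint): The same for the clip at the charger's -y end.
- switch (a joint): Slide of the orange switch knob, m: 0 off (red mark), 0.018 fully on (green mark). Moves along the charger's +x, takes about 2 N, stays where it is left.
- switch_knob (a point): On the orange switch knob (14 x 14 mm, 30 mm tall, top 42 mm above the worktop), on its axis 34 mm above the worktop, axes as the charger's; moves with the knob. It stands 112 mm from the seat toward the charger's -y.
- tuna_tin: Flat food tin, 86 mm wide, 40 mm tall, a bystander. Origin: centre of its underside.
- sauce_cup: Small clear sauce cup, 66 mm wide, 35 mm tall, a bystander. Origin: centre of its underside.
- dish_shelf: Fixed wire dish shelf on the back wall over the sink, an obstacle to the arm's wrist: underside 0.41 m above the worktop, its front edge runs from x = 0.70, y = -0.08 m (right end) to x = 0.48, y = 0.75 m (left end), dishes stand on it. Keep the arm in front of it when swinging in from the left.
Mind the look-alikes: they are no part of the job. Of the things that look like the battery, take the one that is farthest to the robot's left at the start.

How it is judged (in metres and radians):
On the way, in this order (a step that is already met when the one before it is completed fails the run):
1. the battery stick is snapped home between both clips, flat on its seat (distance between battery_mid and seat below 0.006 m and z of battery_mid in the frame of seat below 0.003 m and angle between the y axis of battery and the y axis of charger, either way round below 0.08 rad and angle between battery's own z axis and vertical below 0.06 rad and value of joint each of clip_left, clip_right below 0.06 rad), for 0.2 s.
2. the switch is slid to on (value of joint switch above 0.014 m), for 0.2 s.
At the end, for the whole second after the job is handed in: Battery stick snapped home at rest: centre within 6 mm of the seat point and at most 3 mm above it, long axis within 0.08 rad of the charger's y (either way), level within 0.06 rad, both clips below 0.06 rad; switch beyond 14 of its 18 mm (all of step 1 and value of joint switch above 0.014 m and linear speed of battery below 0.02 m/s); the robot touches nothing.
It fails at once if the tin is moved more than 3 cm (distance of tuna_tin from where it was at the start of the episode above 0.03 m).
It fails at once if the sauce cup is moved more than 3 cm (distance of sauce_cup from where it was at the start of the episode above 0.03 m).
It also fails if it takes over 54 s, if anything falls off the work surface, if the arm or the gripper's body presses on something with over 40 N, if the wrist force passes 120 N, or if a joint passes its speed limit or range.

### The arm

A 6-joint arm with a two-finger parallel gripper is mounted at the origin on a cart in front of the work surface, level with it; the furniture and walls round the work are solid. World frame = base frame: x ahead of the robot, y to its left, z up, the work surface at z = 0. Lengths are in mm, angles in rad, forces in N, time in s.
With the tool pointing down it reaches from about 400 to 925 mm from the base axis. Payload 12.5 kg.
Tool frame: the origin (TCP) lies midway between the tips of the shut fingers; the grasp point (between the pads) lies 19 mm behind it; z points along the fingers, y is the direction in which the jaws open and shut (so a half turn about z gives the same grasp; the last joint's range is limited). The gripper opens to 95 mm and grips with 3 to 60 N. Pads are 20 mm wide; open, the fingers measure 119 mm over their backs; the gripper's body (75 mm by 180 mm) begins 59 mm behind the grasp point.
Start: joints at [1.226, 0.491, 1.559, -0, 1.092, -0.106], TCP at [147.817, 607.286, 214.661] pointing down, gripper open.
Joint ranges: [-3.1, 3.1], [-0.84, 2.19], [0.05, 2.79], [-1.13, 4.28], [0.06, 2.93], [-2.69, 2.69]. Speed limits (rad/s): [2.22, 2.22, 2.79, 3.14, 3.14, 3.14].

### API

Orientations are given as [roll, pitch, yaw] about the fixed x, y, z axes, in that order (R = Rz(yaw) Ry(pitch) Rx(roll)).
In Python, from cell import env gives the robot as it stands.
- The arm moves only by the tool drive_tool, never from a script. Its argument "increments" is a list of rows, each a list of 2 entries, a list of its own where there are three numbers: the shift along the tool's x, y, z as a fraction of full scale, then the turn, a rotation vector about the tool's x, y, z as a fraction of full scale. In form: [[[x, y, z], [ax, ay, az]], ...]. A call has 1 to 5 rows; each row shifts and turns the commanded pose from where the row before left it, along the tool's axes as they then stand; what a row does not reach is not made up. Full scale, the value 1, is 30 mm for a shift and 0.08 rad for a turn. A row lasts 1/12 s, in which the tool goes at most 41.7 mm and 7.16 degrees, less where a joint would pass 70% of its speed; a pose out of reach is approached as far as the arm can. A call with a number of a shift or a turn outside -1 to 1 is refused whole. A call with a gripper value outside its range is refused whole. "jaw" is the opening, from -1 (shut) to 1 (fully open), so that 0 is half open, set as the call begins (left out, the last holds). The fingers move at their own pace and stop on an object; the grip force is fixed at half the most. Time passes only in rows, so rows that do not move let the fingers close. It gives the time, the measured TCP pose, the force and the opening at its end, in the units of the state.
- env.state(): the state, without advancing time (a new reading comes with each control period).
- env.read_camera(name): name is "scene" or "top" or "wrist"; returns a dict with "pixels" (384x512x3 uint8, blue, green, red), "vertical_fov" (degrees; the focal length in pixels is half the picture's height over the tangent of half this angle, whatever the lens; pixels are square), "cx", "cy" (the principal point, pixels), "world_to_cam" (4x4, takes a point from world to camera coordinates). Camera axes: x right, y down, z forward; pixel columns grow to the right and rows downward; lengths in mm; the calibration is good to about 2 mm. The wrist camera is an equidistant fisheye: a pixel r from the principal point sees the ray r / f radians off the axis. A picture is of the moment at which its call begins. There is no depth.
- env.job_done(): hands the job in, once; it reports no verdict.
Trained networks look in a picture, given as the dict that the camera call returned (one of the last four; its "shot" number tells which), for a name from the list of things; names that differ only in an ending like _2 or _b are one class to them, and where a whole thing is asked for, a point or a joint stands for the part that bears it (a point fixed in the world has none). Each returns a list of dicts, best first, with "score" (0 to 1); they miss things now and then, are a little off and sometimes report something else, mostly with a low value. They report only what shows in the picture. A call takes as long as a camera call. They do not tell look-alikes from the thing itself.
- env.boxes_of(target, picture): "point" ([x, y, z] in mm, in world coordinates, good to about 4 mm: the middle of the surface that is visible of it).
- env.tip_of(target, picture): "point" ([x, y, z] in mm, in world coordinates, good to about 4 mm: a listed point, or the origin of a listed thing).
The state is a dict: "t": time; "joints": joint angles; "qvel": joint speeds; "tau": joint torques, N m; "eef_pos": TCP position; "tcp_rot": TCP orientation; "ft_force": force on the tool from outside, world axes, zero at the start; "moment": the same for the moment, N m; "opening": opening from 0.0 (shut) to 1.0 (fully open).
Only numpy, scipy, OpenCV 4.12 (cv2) and the standard library are available. Lean on these libraries where they do the work, as an engineer would, in place of code of your own. Each camera call takes 0.05 s, during which the arm holds its last target.

## Working session

There is one attempt and no reset: what is moved stays moved. The work goes in short steps, Python scripts to look and compute and a tool call to move; the robot and the scene stay as the last step left them, time stands still between calls to the robot, and variables do not carry over. Pictures are saved under pics/ and viewed, and the job is handed in when it is done.

Besides the shell and the picture viewer there is one more tool, called as a command line: name --argument value ..., lists and objects as JSON in quotes. drive_tool: Moves the arm, as the interface text tells. Its arguments: {"type":"object","properties":{"increments":{"type":"array","items":{"type":"array"}},"jaw":{"type":"number"}},"required":["increments"]}

```bash
mkdir -p pics; ls; cat > h.py <<'E'
import numpy as np, cv2
from cell import env
def shot(n,name):
    p=env.read_camera(n); cv2.imwrite(f'pics/{name}.png',p['pixels']); return p
E
python3 - <<'E'
from h import *
s=env.state(); print(s['t'],s['eef_pos'],s['tcp_rot'],s['ft_force'],s['opening'])
for c in ['scene','top']:
    p=shot(c,c+'0')
    for t in ['battery','charger','switch_knob','tuna_tin','sauce_cup','seat']:
        for f in ('boxes_of','tip_of'):
            try: print(c,t,f,[(np.round(d['point']).tolist(),round(d['score'],2)) for d in getattr(env,f)(t,p)])
            except Exception as e: print(c,t,f,e)
print(env.state()['t'])
E
```

```text
pics
0.0 [147.72541975 607.02789586 214.03792522] [-3.14042113e+00 -1.28361438e-04  2.90281550e+00] [ 0.05870283 -0.47273452  0.44560482] 1.0034997526417415
scene battery boxes_of [([623.0, -174.0, 32.0], 0.56)]
scene battery tip_of [([624.0, -185.0, -2.0], 0.76)]
scene charger boxes_of [([622.0, -172.0, 30.0], 0.31)]
scene charger tip_of []
scene switch_knob boxes_of []
scene switch_knob tip_of [([694.0, -353.0, -0.0], 0.6)]
scene tuna_tin boxes_of [([691.0, -333.0, 36.0], 0.69)]
scene tuna_tin tip_of [([693.0, -352.0, -1.0], 0.61)]
scene sauce_cup boxes_of [([766.0, -135.0, 19.0], 0.55)]
scene sauce_cup tip_of [([757.0, -129.0, 1.0], 0.46)]
scene seat boxes_of []
scene seat tip_of []
top battery boxes_of [([615.0, -190.0, 34.0], 0.85), ([228.0, -300.0, 31.0], 0.61)]
top battery tip_of [([231.0, -297.0, -2.0], 0.96), ([629.0, -190.0, -0.0], 0.56)]
top charger boxes_of [([435.0, -207.0, 14.0], 0.84)]
top charger tip_of [([439.0, -173.0, 2.0], 0.87)]
top switch_knob boxes_of []
top switch_knob tip_of [([442.0, -288.0, 33.0], 0.47)]
top tuna_tin boxes_of [([680.0, -347.0, 36.0], 0.76)]
top tuna_tin tip_of [([440.0, -171.0, 2.0], 0.7), ([690.0, -348.0, -4.0], 0.66)]
top sauce_cup boxes_of [([770.0, -128.0, 17.0], 0.48)]
top sauce_cup tip_of [([755.0, -132.0, 1.0], 0.49)]
top seat boxes_of [([432.0, -204.0, 13.0], 0.7)]
top seat tip_of [([440.0, -168.0, 39.0], 0.83)]
1.3
```

View pics/scene0.png

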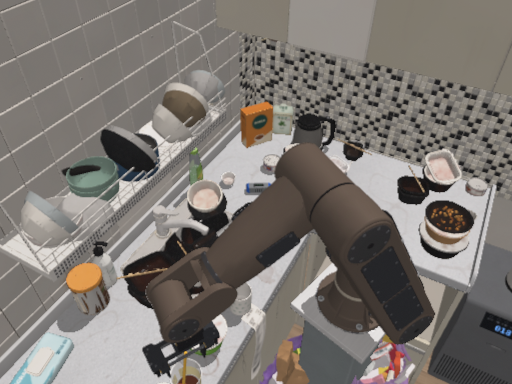

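View pics/top0.png

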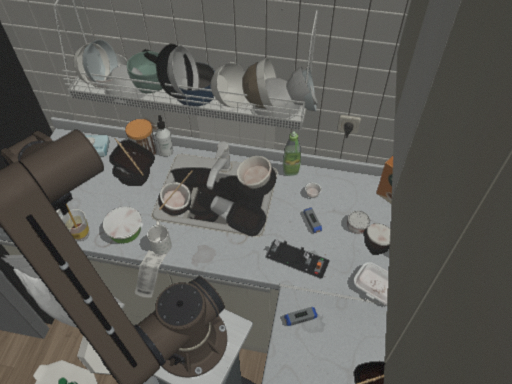

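```bash
python3 - <<'E'
import cv2
a=cv2.imread('pics/top0.png')[170:340,230:400]; cv2.imwrite('pics/top0z.png',cv2.resize(a,(595,595),interpolation=cv2.INTER_CUBIC))
E
```

```text
(no output)
```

View pics/top0z.png

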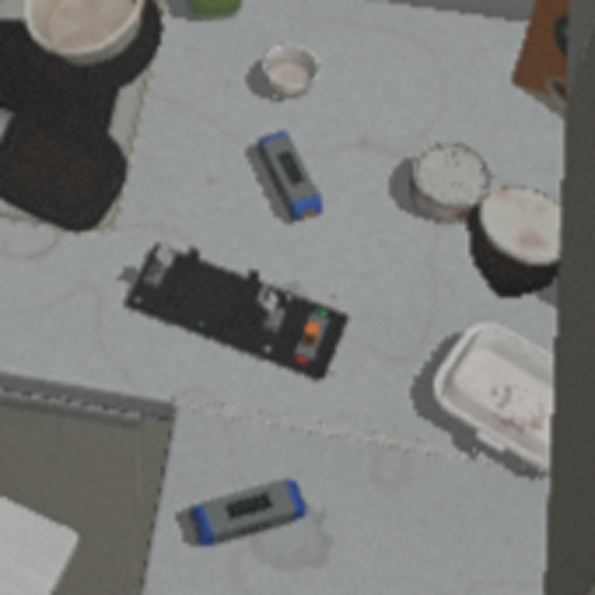

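```bash
cat >> h.py <<'E'
def cam(p):
    H,W=p['pixels'].shape[:2]; f=H/2/np.tan(np.radians(p['vertical_fov'])/2)
    return f,p['cx'],p['cy'],np.array(p['world_to_cam'])
def ray(p,u,v,fish=False):
    f,cx,cy,M=cam(p); x,y=(u-cx)/f,(v-cy)/f
    if fish:
        th=np.hypot(x,y); s=np.sin(th)/max(th,1e-9); d=np.array([x*s,y*s,np.cos(th)])
    else: d=np.array([x,y,1.])
    R=M[:3,:3]; return -R.T@M[:3,3], R.T@d
def onz(p,u,v,z,fish=False):
    o,d=ray(p,u,v,fish); return o+d*(z-o[2])/d[2]
def proj(p,X,fish=False):
    f,cx,cy,M=cam(p); c=M[:3,:3]@np.asarray(X,float)+M[:3,3]
    if fish:
        r=np.hypot(c[0],c[1]); th=np.arctan2(r,c[2]); return cx+f*th*c[0]/r, cy+f*th*c[1]/r
    return cx+f*c[0]/c[2], cy+f*c[1]/c[2]
E
python3 - <<'E'
from h import *
p=env.read_camera('top'); print(cam(p)[:3])
q=lambda u,v,z: onz(p,230+u/3.5,170+v/3.5,z)
a,b=q(272,138,30),q(308,208,30); print('bat',a,b,(a+b)/2,np.linalg.norm(a-b),np.arctan2(*(a-b)[[1,0]]))
c=[q(*t,12) for t in ((160,243),(125,303),(322,378),(348,315))]; print('plate',np.round(c,0))
for i in range(4): print(np.linalg.norm(c[i]-c[(i+1)%4]), np.arctan2(*(c[i]-c[(i+1)%4])[[1,0]]))
k=q(312,328,42); print('knob',k)
print('other',q(205,522,30),q(292,498,30))
w=shot('wrist','w0'); print(cam(w))
E
```

```text
(np.float64(487.83880000380543), 260.6907090651154, 191.7773952633638)
bat [ 651.60113539 -150.66351279   30.        ] [ 581.38382981 -222.96682029   30.        ] [ 616.4924826  -186.81516654   30.        ] 100.78808599652194 0.8000336110533415
plate [[ 479.  -92.   12.]
 [ 394.  -90.   12.]
 [ 404. -312.   12.]
 [ 486. -309.   12.]]
84.9284867045983 -0.01804560839532117
222.18960879041256 1.6142393112263975
81.78512847382454 -3.1058367497396744
217.61992510751924 -1.541071608341822
knob [ 436.92223463 -284.65842637   42.        ]
other [ 199.34267201 -270.21648291   30.        ] [ 259.40345476 -336.38723098   30.        ]
(np.float64(297.3186396354542), 254.74435116298093, 191.38749333596016, array([[ 2.37020222e-01,  9.71504714e-01, -7.39181187e-05,
        -6.25147284e+02],
       [ 9.29222724e-01, -2.26682384e-01,  2.91822251e-01,
        -3.25390805e+01],
       [ 2.83489937e-01, -6.92364610e-02, -9.56472565e-01,
         3.92411498e+02],
       [ 0.00000000e+00,  0.00000000e+00,  0.00000000e+00,
         1.00000000e+00]]))
```

View pics/w0.png

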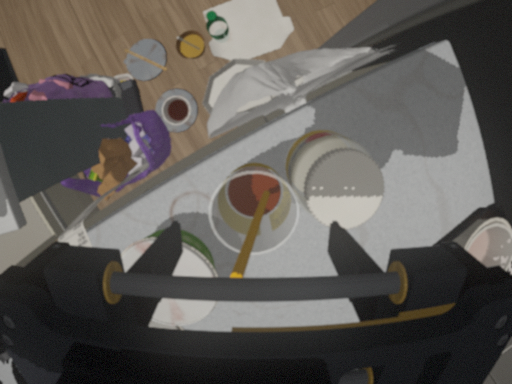

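```bash
cat >> h.py <<'E'
from scipy.spatial.transform import Rotation as Ro
import json
def plan(wps,start=None):
    """wps: list of (x,y,z,yaw,nrows); prints calls"""
    if start is None:
        s=env.state(); P=np.array(s['eef_pos']); R=Ro.from_euler('xyz',s['tcp_rot'])
    else: P=np.array(start[:3],float); R=Ro.from_euler('xyz',[np.pi,0,start[3]])
    rows=[]
    for x,y,z,yaw,n in wps:
        G=Ro.from_euler('xyz',[np.pi,0,yaw]); T=np.array([x,y,z],float)
        for k in range(n):
            m=n-k; d=R.inv().apply(T-P)/m/30; w=(R.inv()*G).as_rotvec()/m/.08
            d=np.round(d,2); w=np.round(w,2); rows.append([d.tolist(),w.tolist()])
            P=P+R.apply(d*30); R=R*Ro.from_rotvec(w*.08)
    for i in range(0,len(rows),5): print(json.dumps(rows[i:i+5]).replace(' ',''))
    print('end',P,R.as_euler('xyz'),'max',np.abs(np.array(rows)).max())
E
python3 - <<'E'
from h import *
plan([(160,590,265,2.83,2),(560,-130,265,0.8,28)])
E
```

```text
[[[-0.27,-0.23,-0.84],[0.0,0.0,0.46]],[[-0.27,-0.22,-0.84],[0.0,-0.0,0.45]],[[-0.72,-0.67,0.0],[0.0,-0.0,0.91]],[[-0.76,-0.62,0.0],[0.0,-0.0,0.91]],[[-0.81,-0.56,0.0],[0.0,-0.0,0.91]]]
[[[-0.84,-0.5,0.0],[0.0,-0.0,0.91]],[[-0.88,-0.44,0.0],[0.0,-0.0,0.91]],[[-0.91,-0.37,0.0],[0.0,-0.0,0.91]],[[-0.93,-0.3,0.0],[0.0,-0.0,0.91]],[[-0.95,-0.24,0.0],[0.0,-0.0,0.91]]]
[[[-0.97,-0.17,0.0],[0.0,-0.0,0.9]],[[-0.98,-0.1,0.0],[0.0,-0.0,0.91]],[[-0.98,-0.02,0.0],[0.0,-0.0,0.9]],[[-0.98,0.05,0.0],[0.0,-0.0,0.91]],[[-0.97,0.12,0.0],[0.0,-0.0,0.9]]]
[[[-0.96,0.19,0.0],[0.0,-0.0,0.91]],[[-0.95,0.26,0.0],[0.0,-0.0,0.9]],[[-0.92,0.32,0.0],[-0.0,-0.0,0.91]],[[-0.9,0.39,0.0],[-0.0,-0.0,0.9]],[[-0.87,0.45,0.0],[-0.0,-0.0,0.91]]]
[[[-0.83,0.52,0.0],[-0.0,-0.0,0.9]],[[-0.79,0.57,0.0],[-0.0,-0.0,0.91]],[[-0.75,0.63,0.0],[-0.0,-0.0,0.9]],[[-0.7,0.68,0.0],[-0.0,-0.0,0.91]],[[-0.65,0.73,0.0],[-0.0,-0.0,0.9]]]
[[[-0.6,0.78,0.0],[-0.0,-0.0,0.91]],[[-0.54,0.82,0.0],[-0.0,-0.0,0.9]],[[-0.48,0.86,0.0],[-0.0,-0.0,0.91]],[[-0.42,0.89,0.0],[-0.0,-0.0,0.9]],[[-0.35,0.91,0.0],[-0.0,-0.0,0.91]]]
end [ 559.88774418 -129.90949496  265.0044336 ] [-3.14153845e+00 -1.00901865e-04  7.99620505e-01] max 0.98
```

drive_tool --increments '[[[-0.27,-0.23,-0.84],[0,0,0.46]],[[-0.27,-0.22,-0.84],[0,0,0.45]],[[-0.72,-0.67,0],[0,0,0.91]],[[-0.76,-0.62,0],[0,0,0.91]],[[-0.81,-0.56,0],[0,0,0.91]]]'

```text
t: 1.82
eef_pos: [203.2, 511.7, 265.3]
tcp_rot: [3.141, 0.0, 2.609]
ft_force: [0.2, -0.5, 0.1]
opening: 0.999
```

drive_tool --increments '[[[-0.84,-0.5,0],[0,0,0.91]],[[-0.88,-0.44,0],[0,0,0.91]],[[-0.91,-0.37,0],[0,0,0.91]],[[-0.93,-0.3,0],[0,0,0.91]],[[-0.95,-0.24,0],[0,0,0.91]]]'

```text
t: 2.23
eef_pos: [274.7, 382.9, 265.2]
tcp_rot: [3.141, -0.0, 2.244]
ft_force: [0.6, 0.4, 0.6]
opening: 1.0
```

drive_tool --increments '[[[-0.97,-0.17,0],[0,0,0.9]],[[-0.98,-0.1,0],[0,0,0.91]],[[-0.98,-0.02,0],[0,0,0.9]],[[-0.98,0.05,0],[0,0,0.91]],[[-0.97,0.12,0],[0,0,0.9]]]'

```text
t: 2.65
eef_pos: [346.3, 254.2, 265.2]
tcp_rot: [3.141, -0.0, 1.883]
ft_force: [0.1, 0.3, 1.0]
opening: 0.998
```

drive_tool --increments '[[[-0.96,0.19,0],[0,0,0.91]],[[-0.95,0.26,0],[0,0,0.9]],[[-0.92,0.32,0],[0,0,0.91]],[[-0.9,0.39,0],[0,0,0.9]],[[-0.87,0.45,0],[0,0,0.91]]]'

```text
t: 3.07
eef_pos: [417.7, 125.6, 265.3]
tcp_rot: [3.141, -0.0, 1.52]
ft_force: [0.5, 0.7, 0.0]
opening: 1.001
```

drive_tool --increments '[[[-0.83,0.52,0],[0,0,0.9]],[[-0.79,0.57,0],[0,0,0.91]],[[-0.75,0.63,0],[0,0,0.9]],[[-0.7,0.68,0],[0,0,0.91]],[[-0.65,0.73,0],[0,0,0.9]]]'

```text
t: 3.48
eef_pos: [489.0, -2.5, 265.2]
tcp_rot: [3.141, -0.0, 1.158]
ft_force: [0.4, 0.5, -1.0]
opening: 0.997
```

drive_tool --increments '[[[-0.6,0.78,0],[0,0,0.91]],[[-0.54,0.82,0],[0,0,0.9]],[[-0.48,0.86,0],[0,0,0.91]],[[-0.42,0.89,0],[0,0,0.9]],[[-0.35,0.91,0],[0,0,0.91]]]'

```text
t: 3.9
eef_pos: [560.4, -131.4, 265.1]
tcp_rot: [3.142, -0.0, 0.796]
ft_force: [0.1, 0.2, -0.0]
opening: 1.002
```

```bash
python3 - <<'E'
from h import *
w=shot('wrist','w1'); t=shot('top','top1')
for n,p in (('w',w),('t',t)):
  for o in ['battery','charger','switch_knob','seat']:
    print(n,o,[(np.round(d['point']).tolist(),round(d['score'],2)) for d in env.tip_of(o,p)])
s=env.state(); print(s['t'],s['eef_pos'],s['tcp_rot'],s['joints'])
E
```

```text
w battery [([623.0, -186.0, 2.0], 0.74), ([231.0, -296.0, 2.0], 0.37)]
w charger [([443.0, -169.0, 5.0], 0.92)]
w switch_knob [([440.0, -282.0, 36.0], 0.5)]
w seat [([442.0, -174.0, 41.0], 0.57)]
t battery [([234.0, -299.0, -1.0], 0.89), ([625.0, -188.0, 2.0], 0.55)]
t charger [([438.0, -175.0, 2.0], 0.57)]
t switch_knob [([440.0, -281.0, 33.0], 0.35)]
t seat [([438.0, -170.0, 40.0], 0.98), ([626.0, -188.0, -4.0], 0.31)]
4.4 [ 559.68322608 -129.15628025  265.33909814] [ 3.14130130e+00 -2.62749134e-04  8.00883087e-01] [-3.41835886e-01  3.70575940e-01  1.61887518e+00  1.29276693e-04
  1.15176740e+00  4.28024815e-01]
```

View pics/w1.png

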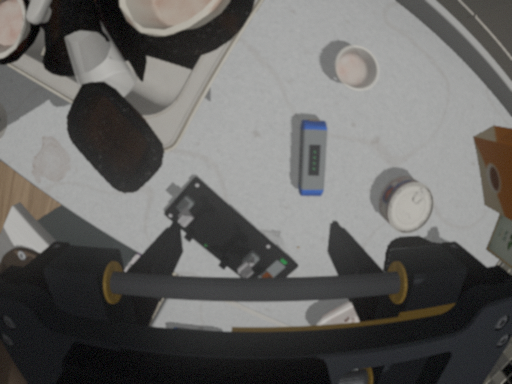

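View pics/top1.png

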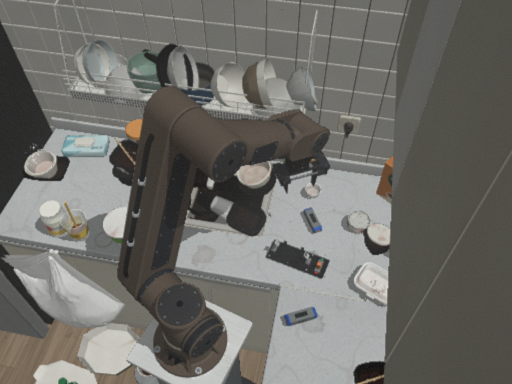

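```bash
python3 - <<'E'
import cv2
a=cv2.imread('pics/w1.png'); cv2.imwrite('pics/w1a.png',cv2.resize(a[105:205,265:365],(600,600),interpolation=cv2.INTER_CUBIC)); cv2.imwrite('pics/w1b.png',cv2.resize(a[165:285,160:310],(750,600),interpolation=cv2.INTER_CUBIC))
E
```

```text
(no output)
```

View pics/w1a.png

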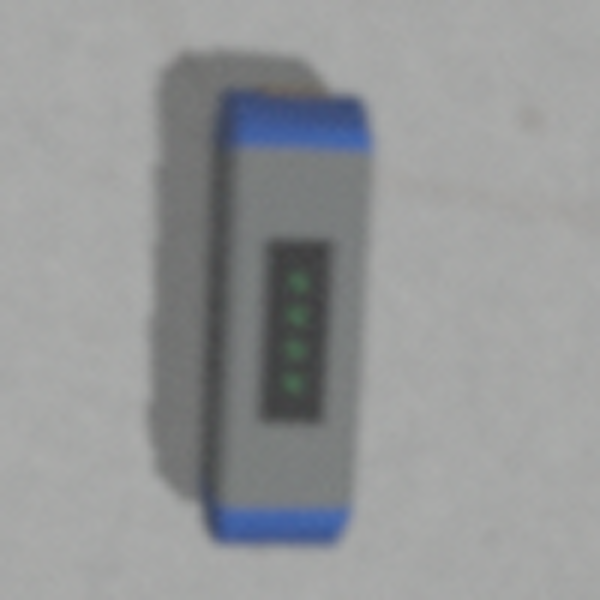

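View pics/w1b.png

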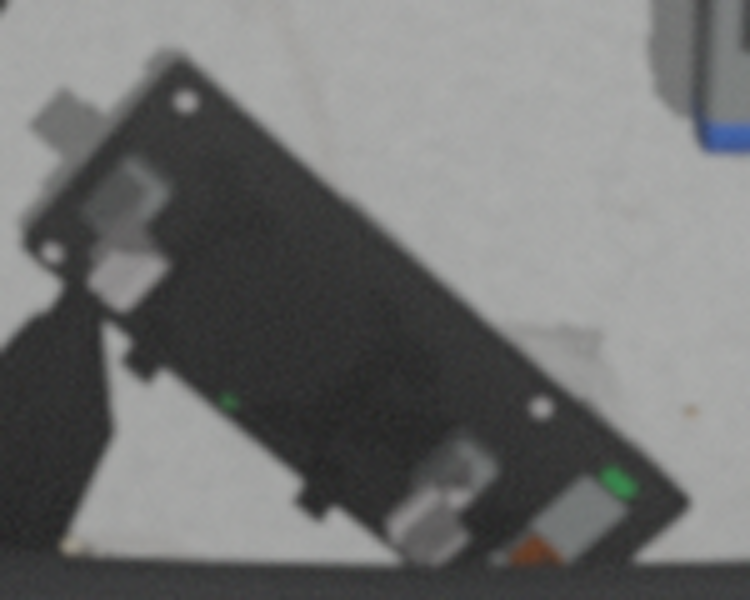

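```bash
python3 - <<'E'
from h import *
p=env.read_camera('wrist')
q=lambda u,v,z: onz(p,265+u/6,105+v/6,z,True)
L1,L2,R1,R2=q(233,150,32),q(219,508,32),q(373,150,32),q(353,508,32)
print(L1,L2,R1,R2,'w',np.linalg.norm(L1-R1),np.linalg.norm(L2-R2))
d=(L1+R1-L2-R2); print('yaw',np.arctan2(d[1],d[0]),'mid',(L1+R1+L2+R2)/4,'win',q(297,331,32), 'len',np.linalg.norm(d)/2)
c=lambda u,v,z: onz(p,160+u/5,165+v/5,z,True)
a,b=c(178,58,12),c(690,505,12); d=a-b; print('plate edge',a,b,np.linalg.norm(d),np.arctan2(d[1],d[0]))
f=c(35,240,12); print(f,np.linalg.norm(a-f),np.arctan2(*(a-f)[[1,0]]))
u=d/np.linalg.norm(d); x=np.array([u[1],-u[0],0]); print('seat from left corner',a-85*u-42*x,'right',b+140*u-42*x)
E
```

```text
[ 640.30372512 -141.73703652   32.        ] [ 580.91398551 -202.63856788   32.        ] [ 664.54192121 -163.97504003   32.        ] [ 604.53420996 -225.51943796   32.        ] w 32.89405644786042 32.885395215468044
yaw 0.7980026720359923 mid [ 622.57346045 -183.4675206    32.        ] win [ 622.95587793 -183.38718004   32.        ] len 85.51133970307626
plate edge [479.76218235 -84.55807839  12.        ] [ 488.1022923  -305.74293953   12.        ] 221.34204351956123 1.6084849853509495
[403.00448382 -91.73310346  12.        ] 77.09231653936095 0.09320545129179159
seat from left corner [ 440.99478559 -171.08026599   12.        ] right [ 440.85695475 -167.42490715   12.        ]
```

```bash
python3 - <<'E'
from h import *
plan([(622.8,-184.2,130,0.798,6),(622.8,-184.2,4,0.798,6)])
E
```

```text
[[[0.02,0.46,0.75],[0.0,-0.0,0.01]],[[0.03,0.46,0.75],[0.0,-0.0,0.0]],[[0.03,0.47,0.75],[0.0,-0.0,0.01]],[[0.02,0.46,0.75],[0.0,-0.0,0.0]],[[0.03,0.47,0.76],[0.0,-0.0,0.01]]]
[[[0.02,0.46,0.75],[0.0,-0.0,0.0]],[[0.0,0.0,0.7],[0.0,-0.0,0.0]],[[0.0,0.0,0.7],[0.0,-0.0,0.0]],[[0.0,0.0,0.7],[0.0,-0.0,0.0]],[[0.0,0.0,0.7],[0.0,-0.0,0.0]]]
[[[0.0,0.0,0.7],[0.0,-0.0,0.0]],[[0.0,0.0,0.7],[0.0,-0.0,0.0]]]
end [ 622.74496928 -184.23475786    4.04121169] [ 3.14130987e+00 -2.37103929e-04  7.98227637e-01] max 0.76
```

drive_tool --increments '[[[0.02,0.46,0.75],[0,0,0.01]],[[0.03,0.46,0.75],[0,0,0]],[[0.03,0.47,0.75],[0,0,0.01]],[[0.02,0.46,0.75],[0,0,0]],[[0.03,0.47,0.76],[0,0,0]]]'

```text
t: 4.87
eef_pos: [612.9, -175.7, 151.4]
tcp_rot: [3.141, -0.0, 0.799]
ft_force: [0.0, 0.6, -0.2]
opening: 1.001
```

drive_tool --increments '[[[0.02,0.46,0.75],[0,0,0]],[[0,0,0.7],[0,0,0]],[[0,0,0.5],[0,0,0]],[[0,0,0.1],[0,0,0]],[[0,0,0],[0,0,0]]]'

```text
t: 5.28
eef_pos: [622.4, -184.5, 90.0]
tcp_rot: [-3.14, 0.001, 0.798]
ft_force: [0.0, 0.9, 0.9]
opening: 1.003
```

```bash
python3 - <<'E'
from h import *
w=shot('wrist','w2')
print([(np.round(d['point']).tolist(),round(d['score'],2)) for d in env.tip_of('battery',w)])
s=env.state(); print(s['t'],s['eef_pos'],s['tcp_rot'])
print(proj(w,[622.8,-184.2,32],True), proj(w,[s['eef_pos'][0],s['eef_pos'][1],32],True))
E
```

```text
[([625.0, -184.0, -1.0], 0.57)]
5.3833 [ 623.19070443 -184.8276636    91.80617152] [ 3.14039379e+00 -6.02116071e-04  7.98325214e-01]
(np.float64(255.3600754283285), np.float64(206.32386574437774)) (np.float64(256.23972567862415), np.float64(206.52775902074217))
```

View pics/w2.png

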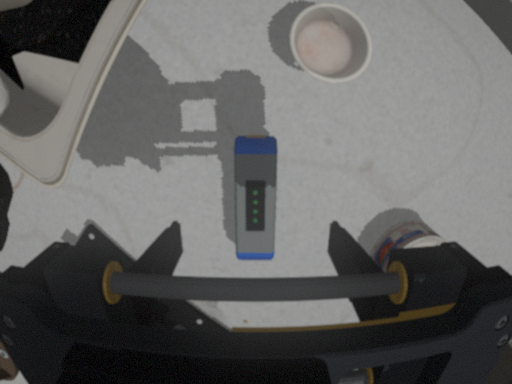

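drive_tool --increments '[[[0,0,0.8],[0,0,0]],[[0,0,0.9],[0,0,0]],[[0,0,0.8],[0,0,0]],[[0,0,0.35],[0,0,0]],[[0,0,0],[0,0,0]]]'

```text
t: 5.8
eef_pos: [622.2, -184.5, 4.1]
tcp_rot: [-3.14, 0.001, 0.798]
ft_force: [0.7, 0.5, 0.1]
opening: 1.0
```

drive_tool --increments '[[[0,0,0],[0,0,0]],[[0,0,0],[0,0,0]],[[0,0,0],[0,0,0]],[[0,0,0],[0,0,0]],[[0,0,0],[0,0,0]]]' --jaw -1

```text
t: 6.22
eef_pos: [623.1, -185.0, 6.1]
tcp_rot: [3.14, -0.001, 0.798]
ft_force: [0.1, 0.8, -0.6]
opening: 0.708
```

drive_tool --increments '[[[0,0,0],[0,0,0]],[[0,0,0],[0,0,0]],[[0,0,0],[0,0,0]],[[0,0,0],[0,0,0]]]'

```text
t: 6.55
eef_pos: [622.8, -184.9, 5.2]
tcp_rot: [-3.142, -0.0, 0.798]
ft_force: [-1.1, 0.2, 0.1]
opening: 0.426
```

drive_tool --increments '[[[0,0,0],[0,0,0]],[[0,0,0],[0,0,0]],[[0,0,0],[0,0,0]],[[0,0,0],[0,0,0]]]'

```text
t: 6.88
eef_pos: [622.7, -184.9, 5.2]
tcp_rot: [-3.141, -0.0, 0.798]
ft_force: [-0.6, -0.2, -0.2]
opening: 0.355
```

drive_tool --increments '[[[0,0,-0.3],[0,0,0]],[[0,0,-0.7],[0,0,0]],[[0,0,-1],[0,0,0]],[[0,0,-1],[0,0,0]],[[0,0,-1],[0,0,0]]]'

```text
t: 7.3
eef_pos: [622.4, -184.8, 126.9]
tcp_rot: [-3.141, 0.0, 0.798]
ft_force: [0.7, -0.6, -1.3]
opening: 0.352
```

```bash
python3 - <<'E'
from h import *
w=shot('wrist','w3')
s=env.state(); print(s['t'],s['eef_pos'],s['tcp_rot'],s['opening'],s['ft_force'])
plan([(441.0,-171,160,1.608,12)])
E
```

```text
7.35 [ 624.71291028 -185.5748008   133.21925368] [ 3.13434030e+00 -3.06375137e-03  7.98137886e-01] 0.35323030083997975 [ 1.6871622  -0.50720136  3.33599728]
[[[-0.33,-0.39,-0.08],[0.01,0.0,-0.84]],[[-0.3,-0.41,-0.08],[0.01,-0.0,-0.84]],[[-0.27,-0.43,-0.08],[0.01,-0.0,-0.84]],[[-0.24,-0.45,-0.08],[0.01,-0.0,-0.84]],[[-0.21,-0.47,-0.08],[0.01,-0.0,-0.85]]]
[[[-0.18,-0.48,-0.07],[0.01,-0.0,-0.84]],[[-0.15,-0.49,-0.08],[0.01,-0.0,-0.85]],[[-0.11,-0.5,-0.07],[0.01,-0.0,-0.84]],[[-0.08,-0.51,-0.07],[0.01,-0.0,-0.85]],[[-0.04,-0.51,-0.08],[0.0,-0.0,-0.84]]]
[[[-0.01,-0.51,-0.07],[0.01,-0.0,-0.85]],[[0.03,-0.51,-0.08],[0.0,-0.0,-0.84]]]
end [ 441.07530635 -170.9601994   160.13055799] [ 3.14136725e+00 -3.83052586e-04  1.60773225e+00] max 0.85
```

View pics/w3.png

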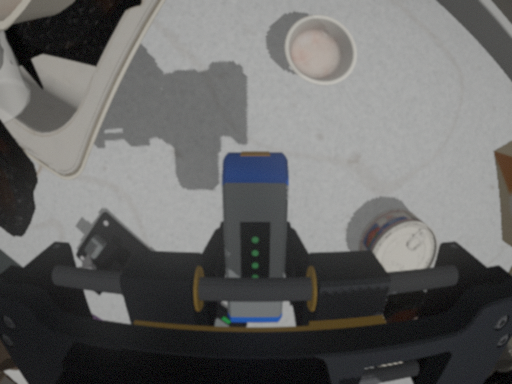

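```bash
python3 - <<'E'
from h import *
s=env.state(); 
plan([(441.0,-320,200,1.608,12)])
E
```

```text
[[[-0.62,-0.1,-0.19],[0.01,0.0,-0.84]],[[-0.61,-0.15,-0.19],[0.01,-0.0,-0.84]],[[-0.6,-0.19,-0.19],[0.01,-0.0,-0.84]],[[-0.59,-0.23,-0.19],[0.01,-0.0,-0.84]],[[-0.57,-0.26,-0.19],[0.01,-0.0,-0.85]]]
[[[-0.56,-0.3,-0.19],[0.01,-0.0,-0.84]],[[-0.53,-0.34,-0.18],[0.01,-0.0,-0.85]],[[-0.51,-0.38,-0.19],[0.01,-0.0,-0.84]],[[-0.48,-0.41,-0.18],[0.01,-0.0,-0.85]],[[-0.45,-0.44,-0.19],[0.0,-0.0,-0.84]]]
[[[-0.43,-0.47,-0.18],[0.01,-0.0,-0.85]],[[-0.39,-0.51,-0.19],[0.0,-0.0,-0.84]]]
end [ 440.87692197 -320.0071965   200.14231624] [ 3.14136725e+00 -3.83052586e-04  1.60773225e+00] max 0.85
```

drive_tool --increments '[[[-0.62,-0.1,-0.19],[0,0,-0.84]],[[-0.61,-0.15,-0.19],[0,0,-0.84]],[[-0.6,-0.19,-0.19],[0,0,-0.84]],[[-0.59,-0.23,-0.19],[0,0,-0.84]],[[-0.57,-0.26,-0.19],[0,0,-0.85]]]'

```text
t: 7.77
eef_pos: [545.6, -240.8, 154.3]
tcp_rot: [3.142, -0.0, 1.138]
ft_force: [-0.5, -0.1, -1.7]
opening: 0.359
```

drive_tool --increments '[[[-0.56,-0.3,-0.19],[0,0,-0.84]],[[-0.53,-0.34,-0.18],[0,0,-0.85]],[[-0.51,-0.38,-0.19],[0,0,-0.84]],[[-0.48,-0.41,-0.18],[0,0,-0.85]],[[-0.45,-0.44,-0.19],[0,0,-0.84]]]'

```text
t: 8.18
eef_pos: [469.2, -297.0, 182.2]
tcp_rot: [3.141, -0.0, 1.476]
ft_force: [-0.6, -0.3, -2.0]
opening: 0.353
```

drive_tool --increments '[[[-0.43,-0.47,-0.18],[0,0,-0.85]],[[-0.39,-0.51,-0.19],[0,0,-0.84]],[[0,0,0],[0,0,0]],[[0,0,0],[0,0,0]]]'

```text
t: 8.52
eef_pos: [438.8, -319.8, 193.3]
tcp_rot: [3.141, 0.001, 1.605]
ft_force: [-1.0, -0.1, -0.8]
opening: 0.356
```

```bash
python3 - <<'E'
from h import *
w=shot('wrist','w4'); t=shot('top','top4')
cv2.imwrite('pics/top4z.png',cv2.resize(t['pixels'][225:295,250:350],(800,560),interpolation=cv2.INTER_CUBIC))
for n,p in (('w',w),('t',t)):
  for o in ['charger','switch_knob','seat','battery_mid']:
    print(n,o,[(np.round(d['point']).tolist(),round(d['score'],2)) for d in env.tip_of(o,p)])
s=env.state(); print(s['t'],s['eef_pos'],s['tcp_rot'],s['opening'],s['ft_force'])
E
```

```text
w charger [([443.0, -169.0, 3.0], 0.77)]
w switch_knob [([439.0, -279.0, 37.0], 0.56)]
w seat [([441.0, -173.0, 43.0], 0.65)]
w battery_mid [([438.0, -323.0, 200.0], 0.89), ([236.0, -301.0, 22.0], 0.84)]
t charger [([440.0, -174.0, 2.0], 0.6)]
t switch_knob [([438.0, -282.0, 34.0], 0.51)]
t seat [([438.0, -170.0, 40.0], 0.89)]
t battery_mid [([441.0, -316.0, 202.0], 0.56), ([233.0, -301.0, 17.0], 0.56)]
9.0167 [ 439.34173278 -319.1345304   192.56364856] [-3.14151195e+00 -2.39679357e-04  1.60788594e+00] 0.35542973191051863 [ 0.27308521 -0.01538414 -2.62916715]
```

View pics/w4.png

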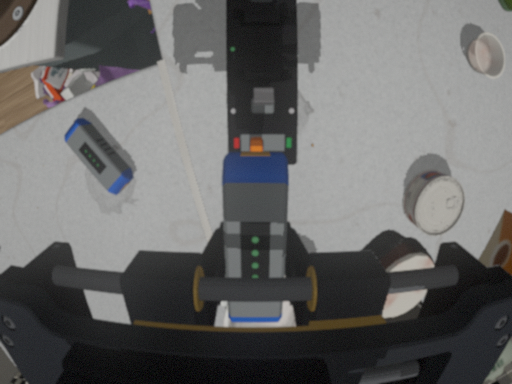

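View pics/top4z.png

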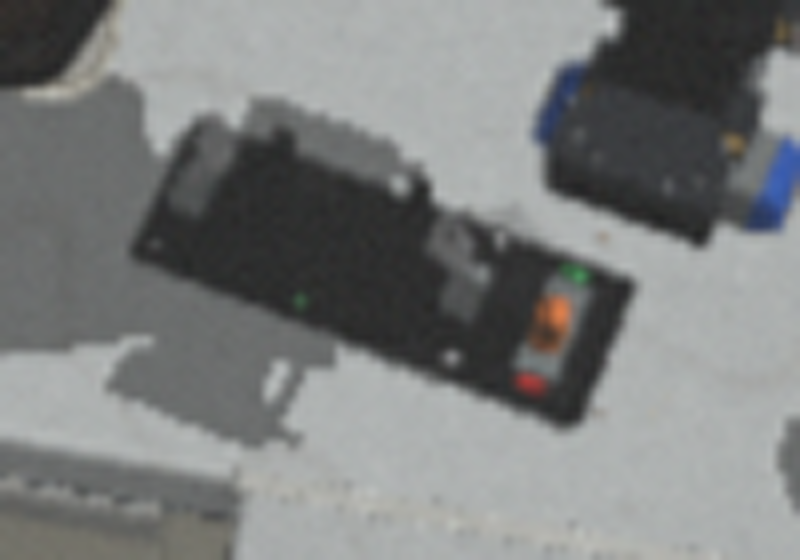

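```bash
python3 - <<'E'
import cv2
a=cv2.imread('pics/w4.png'); cv2.imwrite('pics/w4a.png',cv2.resize(a[0:170,190:330],(660,800),interpolation=cv2.INTER_CUBIC)[:600]); cv2.imwrite('pics/w4b.png',cv2.resize(a[85:185,205:315],(660,600),interpolation=cv2.INTER_CUBIC))
E
```

```text
(no output)
```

View pics/w4a.png

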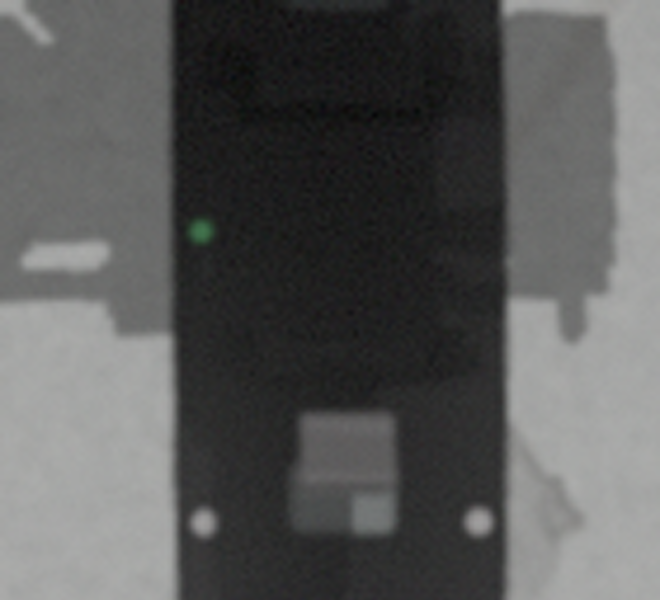

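View pics/w4b.png

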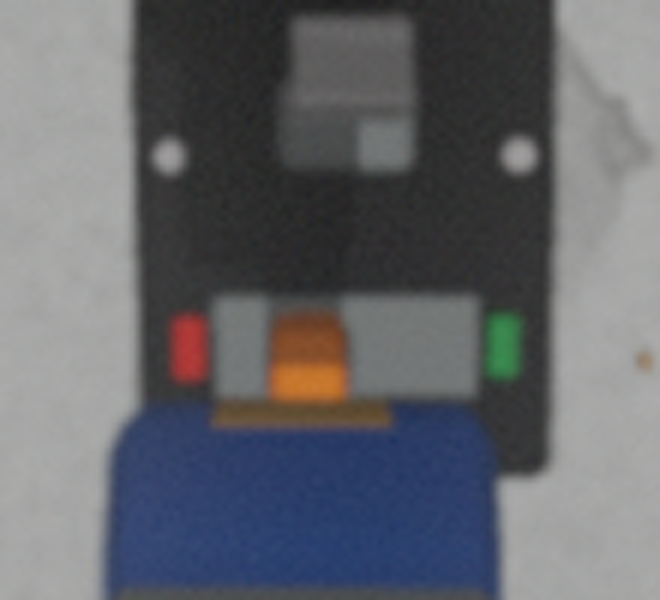

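```bash
python3 - <<'E'
from h import *
p=env.read_camera('wrist'); s=env.state(); print(s['eef_pos'],s['tcp_rot'])
b=lambda u,v,z: onz(p,205+u/6,85+v/6,z,True)
a=lambda u,v,z: onz(p,190+u/4.714,v/4.706,z,True)
for n,(l,r) in {'b20':(b(137,20,12),b(555,20,12)),'b380':(b(141,380,12),b(550,380,12)),'a20':(a(172,20,12),a(504,20,12)),'a300':(a(174,300,12),a(505,300,12)),'a590':(a(178,590,12),a(507,590,12)),'screw':(b(169,157,12),b(519,155,12)),'marks':(b(189,348,14),b(504,346,14))}.items():
    m=(l+r)/2; d=r-l; print(n,np.round(m,1),'w',np.linalg.norm(d).round(1),'yaw',np.arctan2(d[1],d[0]).round(4))
print('end',b(520,475,12),'knob top',b(310,382,42), b(310,395,42),'led',a(201,231,12))
E
```

```text
[ 439.26241545 -319.18953111  192.56141733] [-3.14146539e+00 -2.34065750e-04  1.60782759e+00]
b20 [ 444.5 -217.6   12. ] w 81.0 yaw 0.0427
b380 [ 447.3 -289.1   12. ] w 81.5 yaw 0.0393
a20 [ 439.7 -113.5   12. ] w 82.6 yaw 0.0465
a300 [ 442.7 -188.2   12. ] w 81.4 yaw 0.0435
a590 [ 446.3 -261.5   12. ] w 82.3 yaw 0.0406
screw [ 445.2 -244.6   12. ] w 68.2 yaw 0.047
marks [ 447.1 -282.2   14. ] w 62.0 yaw 0.0461
end [ 483.19405286 -307.10138432   12.        ] knob top [ 439.85551874 -285.33788189   42.        ] [ 439.94622202 -287.73159299   42.        ] led [ 408.01141461 -172.15136188   12.        ]
```

```bash
python3 - <<'E'
from h import *
plan([(441.8,-170,120,1.612,7)])
E
```

```text
[[[0.71,0.04,0.35],[-0.0,-0.0,-0.01]],[[0.71,0.04,0.34],[-0.0,-0.0,-0.01]],[[0.71,0.04,0.35],[-0.0,-0.0,-0.01]],[[0.71,0.04,0.34],[-0.0,-0.0,-0.01]],[[0.71,0.04,0.35],[-0.0,-0.0,-0.0]]]
[[[0.71,0.04,0.34],[-0.0,-0.0,-0.01]],[[0.71,0.04,0.35],[-0.0,-0.0,-0.0]]]
end [ 441.8024736  -169.85836743  119.99529546] [-3.14146633e+00 -2.34572930e-04  1.61182759e+00] max 0.71
```

drive_tool --increments '[[[0.71,0.04,0.2],[0,0,-0.01]],[[0.71,0.04,0.3],[0,0,-0.01]],[[0.71,0.04,0.35],[0,0,-0.01]],[[0.71,0.04,0.34],[0,0,-0.01]],[[0.71,0.04,0.35],[0,0,0]]]'

```text
t: 9.48
eef_pos: [441.0, -211.8, 146.2]
tcp_rot: [3.141, 0.0, 1.61]
ft_force: [-0.2, -0.1, -1.9]
opening: 0.357
```

drive_tool --increments '[[[0.71,0.04,0.34],[0,0,-0.01]],[[0.71,0.04,0.35],[0,0,0]],[[0,0,0.2],[0,0,0]],[[0,0,0],[0,0,0]],[[0,0,0],[0,0,0]]]'

```text
t: 9.9
eef_pos: [442.1, -170.4, 119.9]
tcp_rot: [3.141, 0.0, 1.612]
ft_force: [0.4, -0.7, -1.7]
opening: 0.356
```

```bash
python3 - <<'E'
from h import *
w=shot('wrist','w5'); t=shot('top','top5'); sc=shot('scene','sc5')
cv2.imwrite('pics/top5z.png',cv2.resize(t['pixels'][215:295,250:350],(750,600),interpolation=cv2.INTER_CUBIC))
s=env.state(); print(s['t'],s['eef_pos'],s['tcp_rot'],s['opening'],s['ft_force'])
print([(np.round(d['point']).tolist(),round(d['score'],2)) for d in env.tip_of('seat',w)],[(np.round(d['point']).tolist(),round(d['score'],2)) for d in env.tip_of('battery_mid',w)])
E
```

```text
10.05 [ 442.02309657 -170.87702984  120.24393609] [3.14070227e+00 4.86624884e-04 1.61073735e+00] 0.35581979851049894 [ 0.02419497  0.35929881 -2.22217987]
[] [([445.0, -169.0, 130.0], 0.62)]
```

View pics/w5.png

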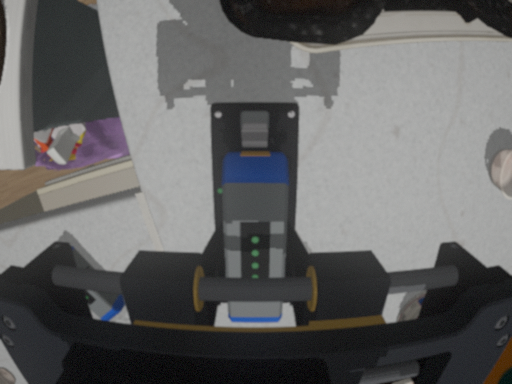

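View pics/top5z.png

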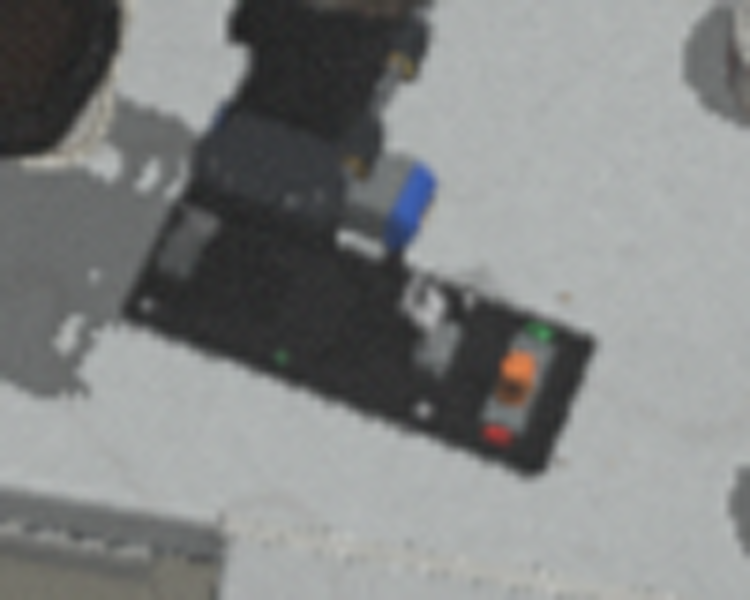

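View pics/sc5.png

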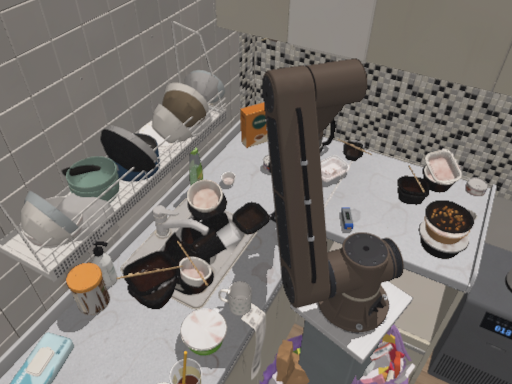

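```bash
python3 - <<'E'
from h import *
p=env.read_camera('wrist'); s=env.state(); print(s['eef_pos'],s['tcp_rot'])
S=np.array([441.8,-170,0]); yw=.041; ux=np.array([np.cos(yw),np.sin(yw),0]); uy=np.array([-np.sin(yw),np.cos(yw),0])
im=cv2.resize(p['pixels'][90:250,190:320],None,fx=4.6,fy=4.6,interpolation=cv2.INTER_CUBIC)[:600]
def dr(x,y,z,c):
    u,v=proj(p,S+ux*x+uy*y+[0,0,z],True); cv2.circle(im,(int((u-190+.5)*4.6),int((v-90+.5)*4.6)),3,c,-1)
for x in(-42,42):
    for y in (85,60,40,20): dr(x,y,12,(0,0,255))
for x in (-19.5,19.5): dr(x,40,48,(0,255,255))
for x in (-17,17): dr(x,55,124-16-5+7+10,(0,255,0))
cv2.imwrite('pics/w5o.png',im)
E
```

```text
[ 441.80905374 -170.58519743  120.09159227] [3.14103303e+00 2.56722239e-04 1.61077865e+00]
```

View pics/w5o.png

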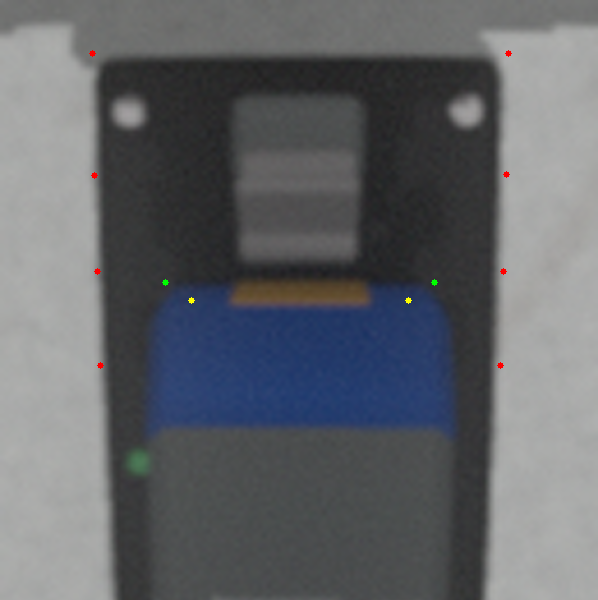

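drive_tool --increments '[[[0,0,0.5],[0,0,0]],[[0,0,0.6],[0,0,0]],[[0,0,0.5],[0,0,0]],[[0,0,0.2],[0,0,0]],[[0,0,0],[0,0,0]]]'

```text
t: 10.62
eef_pos: [441.3, -170.0, 64.9]
tcp_rot: [-3.14, -0.001, 1.611]
ft_force: [0.3, 0.5, -1.9]
opening: 0.355
```

drive_tool --increments '[[[0,0,0.15],[0,0,0]],[[0,0,0.15],[0,0,0]],[[0,0,0.15],[0,0,0]],[[0,0,0],[0,0,0]]]'

```text
t: 10.95
eef_pos: [442.7, -170.6, 53.0]
tcp_rot: [3.139, 0.001, 1.611]
ft_force: [-0.3, -2.8, 5.5]
opening: 0.354
```

drive_tool --increments '[[[-0.04,0,0.1],[0,0,0]],[[0,0,0.1],[0,0,0]],[[0,0,0.1],[0,0,0]],[[0,0,0],[0,0,0]]]'

```text
t: 11.28
eef_pos: [441.9, -171.3, 43.4]
tcp_rot: [3.141, 0.0, 1.612]
ft_force: [-1.0, -0.3, 0.1]
opening: 0.353
```

drive_tool --increments '[[[0,0,0.1],[0,0,0]],[[0,0,0.1],[0,0,0]],[[0,0,0],[0,0,0]]]'

```text
t: 11.53
eef_pos: [441.6, -171.2, 36.8]
tcp_rot: [-3.141, -0.0, 1.612]
ft_force: [-0.3, -1.5, -5.5]
opening: 0.353
```

drive_tool --increments '[[[0,0,0.1],[0,0,0]],[[0,0,0.06],[0,0,0]],[[0,0,0],[0,0,0]]]'

```text
t: 11.78
eef_pos: [441.7, -171.1, 32.1]
tcp_rot: [-3.141, -0.0, 1.612]
ft_force: [0.9, -0.7, -7.2]
opening: 0.358
```

drive_tool --increments '[[[0,0,0.04],[0,0,0]],[[0,0,0],[0,0,0]],[[0,0,0],[0,0,0]]]'

```text
t: 12.03
eef_pos: [441.7, -171.1, 31.4]
tcp_rot: [3.142, -0.0, 1.612]
ft_force: [-0.1, 1.4, 1.1]
opening: 0.36
```

drive_tool --increments '[[[0,0,0.04],[0,0,0]],[[0,0,0],[0,0,0]],[[0,0,0],[0,0,0]]]'

```text
t: 12.28
eef_pos: [441.8, -170.9, 30.3]
tcp_rot: [3.141, -0.0, 1.612]
ft_force: [0.0, 3.8, 5.6]
opening: 0.357
```

```bash
python3 - <<'E'
from h import *
w=shot('wrist','w6'); s=env.state(); print(s['t'],s['eef_pos'],s['tcp_rot'],s['opening'],s['ft_force'],s['moment'])
E
```

```text
12.3333 [ 441.77819122 -170.95874743   30.33635121] [ 3.14142810e+00 -2.18566185e-04  1.61159538e+00] 0.35735609769979826 [0.53263276 3.25042493 5.48507013] [0.29876891 0.02773725 0.0317608 ]
```

View pics/w6.png

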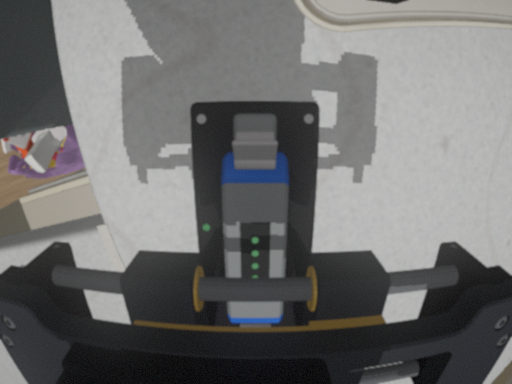

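drive_tool --increments '[[[0,0,0],[0,0,0]],[[0,0,0],[0,0,0]],[[0,0,0],[0,0,0]],[[0,0,0],[0,0,0]],[[0,0,0],[0,0,0]]]' --jaw 0.2

```text
t: 12.75
eef_pos: [441.8, -171.3, 30.0]
tcp_rot: [-3.142, -0.0, 1.611]
ft_force: [0.5, -1.1, 0.5]
opening: 0.59
```

drive_tool --increments '[[[0,0,-0.3],[0,0,0]],[[0,0,-0.6],[0,0,0]],[[0,0,-1],[0,0,0]],[[0,0,-1],[0,0,0]],[[-0.6,0,-0.6],[0,0,0]]]'

```text
t: 13.17
eef_pos: [442.4, -187.8, 138.2]
tcp_rot: [3.14, 0.0, 1.613]
ft_force: [0.4, -1.2, 0.8]
opening: 0.602
```

```bash
python3 - <<'E'
from h import *
s=env.state(); print(s['t'],s['eef_pos'],s['opening'],s['ft_force'])
plan([(437,-360,215,1.612,7)])
E
```

```text
13.1667 [ 442.40543242 -187.79609083  138.21034613] 0.6021905355016614 [ 0.35940619 -1.16155364  0.83908437]
[[[-0.82,-0.06,-0.37],[0.0,0.0,0.0]],[[-0.82,-0.06,-0.36],[0.0,0.0,0.0]],[[-0.82,-0.06,-0.37],[0.0,0.0,0.0]],[[-0.82,-0.06,-0.36],[0.0,0.0,0.0]],[[-0.82,-0.06,-0.37],[0.0,0.0,0.01]]]
[[[-0.81,-0.06,-0.36],[0.01,0.0,0.0]],[[-0.82,-0.06,-0.37],[0.0,0.0,0.01]]]
end [ 436.98207566 -360.04884023  215.06200854] [3.14119527e+00 3.79197052e-04 1.61160990e+00] max 0.82
```

drive_tool --increments '[[[-0.82,-0.06,-0.37],[0,0,0]],[[-0.82,-0.06,-0.37],[0,0,0]],[[-0.82,-0.06,-0.37],[0,0,0]],[[-0.82,-0.06,-0.37],[0,0,0]],[[-0.82,-0.06,-0.37],[0,0,0]]]' --jaw -1

```text
t: 13.58
eef_pos: [438.1, -313.5, 192.0]
tcp_rot: [3.141, 0.0, 1.612]
ft_force: [0.2, 0.4, 0.0]
opening: 0.306
```

drive_tool --increments '[[[-0.82,-0.06,-0.37],[0,0,0]],[[-0.82,-0.06,-0.3],[0,0,0]],[[0,0,0],[0,0,0]],[[0,0,0],[0,0,0]]]'

```text
t: 13.92
eef_pos: [436.5, -362.4, 211.2]
tcp_rot: [3.141, 0.0, 1.61]
ft_force: [-0.1, 0.0, -0.3]
opening: 0.033
```

```bash
python3 - <<'E'
from h import *
w=shot('wrist','w7'); t=shot('top','top7')
cv2.imwrite('pics/top7z.png',cv2.resize(t['pixels'][225:295,250:350],(800,560),interpolation=cv2.INTER_CUBIC))
cv2.imwrite('pics/w7z.png',cv2.resize(w['pixels'][0:225,180:340],None,fx=3.5,fy=3.5,interpolation=cv2.INTER_CUBIC)[190:])
for n,p in (('w',w),('t',t)):
  for o in ['battery_mid','switch_knob','seat']:
    print(n,o,[(np.round(d['point']).tolist(),round(d['score'],2)) for d in env.tip_of(o,p)])
s=env.state(); print(s['t'],s['eef_pos'],s['tcp_rot'],s['opening'],s['ft_force'])
E
```

```text
w battery_mid [([443.0, -173.0, 37.0], 0.9), ([234.0, -303.0, 21.0], 0.74)]
w switch_knob [([439.0, -280.0, 34.0], 0.63)]
w seat []
t battery_mid [([441.0, -168.0, 40.0], 0.85), ([236.0, -300.0, 18.0], 0.82)]
t switch_knob [([440.0, -284.0, 34.0], 0.6)]
t seat []
14.3167 [ 437.03845849 -361.21642623  210.6033293 ] [-3.14140952e+00 -3.61704040e-04  1.61229774e+00] 0.004480786456158545 [-0.94388871  0.30631561 -0.19726875]
```

View pics/w7.png

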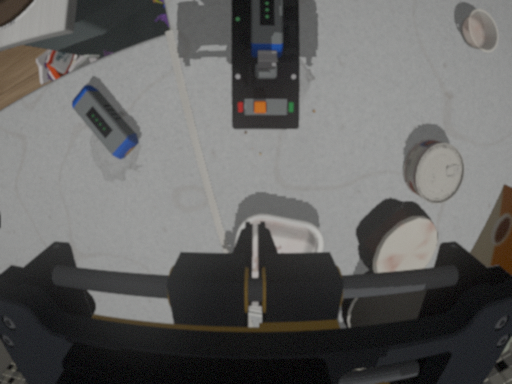

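View pics/w7z.png

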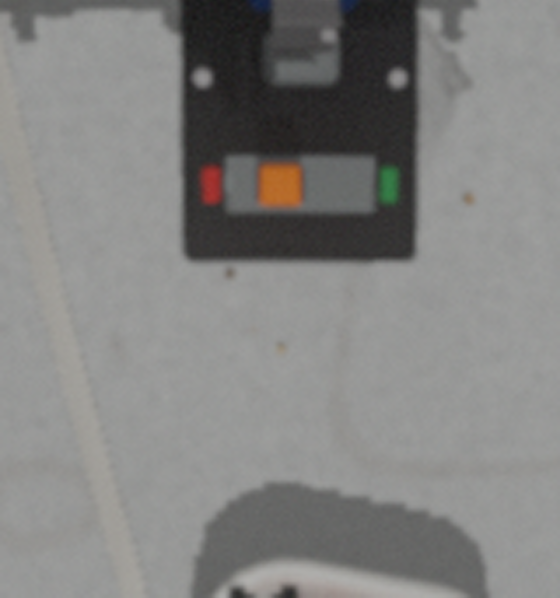

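View pics/top7z.png

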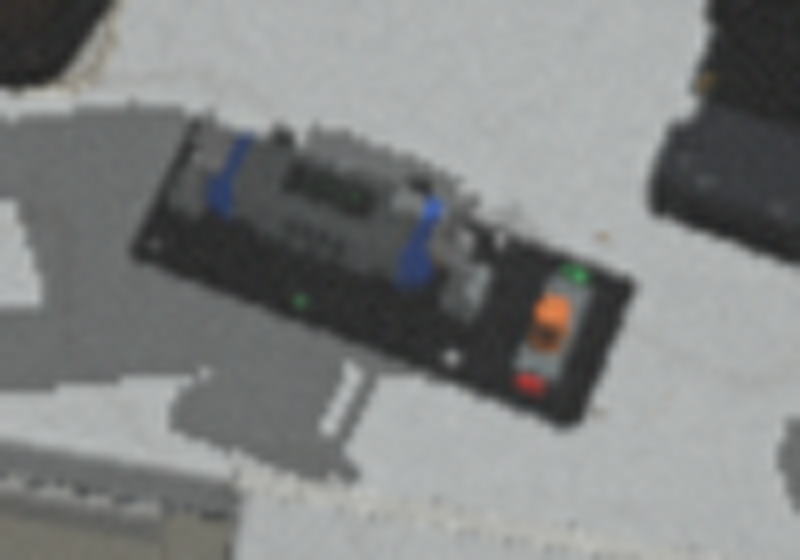

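```bash
python3 - <<'E'
from h import *
p=env.read_camera('wrist'); print(onz(p,180+281/3.5,(186+190)/3.5,42,True), [onz(p,180+u/3.5,(186+190)/3.5,42,True)[0] for u in (260,302)])
s=env.state()
plan([(405,-300,120,1.612,5),(405,-283.5,26,1.612,6)])
E
```

```text
[ 439.72816449 -282.65693346   42.        ] [np.float64(432.98700035700773), np.float64(446.47279260518496)]
[[[0.42,-0.2,0.6],[-0.0,-0.0,0.0]],[[0.42,-0.2,0.61],[-0.0,-0.0,0.0]],[[0.42,-0.19,0.6],[-0.0,-0.0,0.0]],[[0.41,-0.2,0.61],[-0.0,-0.0,0.0]],[[0.42,-0.19,0.6],[-0.0,-0.0,0.0]]]
[[[0.09,0.0,0.52],[-0.0,-0.0,0.0]],[[0.09,0.0,0.52],[-0.0,-0.0,0.0]],[[0.09,0.0,0.52],[-0.0,-0.0,0.0]],[[0.09,0.01,0.53],[-0.0,-0.0,0.0]],[[0.09,0.0,0.52],[-0.0,-0.0,0.0]]]
[[[0.1,0.01,0.53],[-0.0,-0.0,0.0]]]
end [ 405.00351424 -283.35649079   25.8797297 ] [-3.14152002e+00 -2.37845136e-04  1.61218482e+00] max 0.61
```

drive_tool --increments '[[[0.42,-0.2,0.6],[0,0,0]],[[0.42,-0.2,0.6],[0,0,0]],[[0.42,-0.2,0.6],[0,0,0]],[[0.42,-0.2,0.6],[0,0,0]],[[0.42,-0.2,0.6],[0,0,0]]]'

```text
t: 14.78
eef_pos: [404.1, -299.3, 120.1]
tcp_rot: [3.141, 0.0, 1.612]
ft_force: [0.2, -0.5, 0.1]
opening: 0.001
```

drive_tool --increments '[[[0.1,0,0.55],[0,0,0]],[[0.1,0,0.55],[0,0,0]],[[0.1,0,0.55],[0,0,0]],[[0.1,0,0.5],[0,0,0]],[[0.1,0,0.5],[0,0,0]]]'

```text
t: 15.2
eef_pos: [403.9, -284.8, 40.5]
tcp_rot: [3.141, -0.0, 1.612]
ft_force: [-0.5, 0.0, 0.6]
opening: 0.002
```

drive_tool --increments '[[[0.05,0,0.4],[0,0,0]],[[0,0,0.1],[0,0,0]],[[0,0,0],[0,0,0]]]'

```text
t: 15.45
eef_pos: [403.6, -283.3, 25.6]
tcp_rot: [-3.141, -0.001, 1.612]
ft_force: [0.2, -0.0, -0.3]
opening: 0.005
```

```bash
python3 - <<'E'
from h import *
w=shot('wrist','w8'); t=shot('top','top8')
cv2.imwrite('pics/top8z.png',cv2.resize(t['pixels'][225:295,250:350],(800,560),interpolation=cv2.INTER_CUBIC))
s=env.state(); print(s['t'],s['eef_pos'],s['tcp_rot'],s['opening'],s['ft_force'])
E
```

```text
15.55 [ 403.98712706 -283.76601216   26.64307672] [3.14120809e+00 2.69138844e-04 1.61171387e+00] 0.0013213523596912343 [ 0.37696524 -0.22612599  0.256306  ]
```

View pics/w8.png

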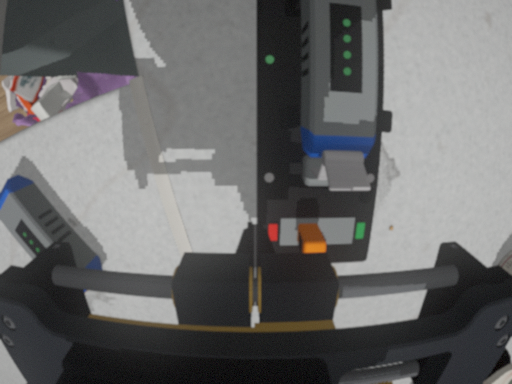

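View pics/top8z.png

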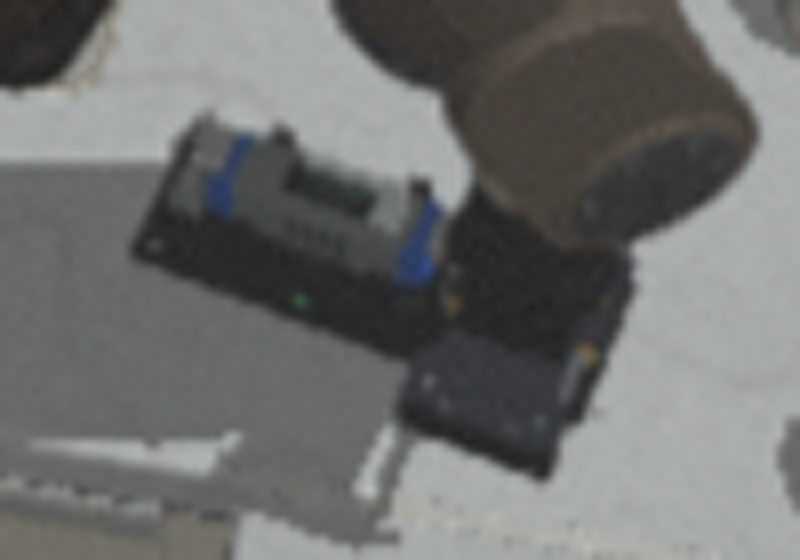

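drive_tool --increments '[[[0,0.15,0],[0,0,0]],[[0,0.15,0],[0,0,0]],[[0,0.1,0],[0,0,0]],[[0,0,0],[0,0,0]]]'

```text
t: 15.88
eef_pos: [416.6, -283.3, 26.6]
tcp_rot: [3.141, 0.001, 1.612]
ft_force: [-0.1, -0.0, 0.1]
opening: 0.005
```

drive_tool --increments '[[[0,0.1,0],[0,0,0]],[[0,0.1,0],[0,0,0]],[[0,0,0],[0,0,0]]]'

```text
t: 16.13
eef_pos: [422.3, -282.9, 26.2]
tcp_rot: [3.141, 0.0, 1.612]
ft_force: [-0.3, 0.8, 0.4]
opening: 0.003
```

drive_tool --increments '[[[0,0.1,0],[0,0,0]],[[0,0.1,0],[0,0,0]],[[0,0,0],[0,0,0]]]'

```text
t: 16.38
eef_pos: [428.0, -282.5, 26.1]
tcp_rot: [-3.141, -0.0, 1.612]
ft_force: [-1.4, 0.1, 0.3]
opening: 0.007
```

```bash
python3 - <<'E'
from h import *
w=shot('wrist','w9'); 
cv2.imwrite('pics/w9z.png',cv2.resize(w['pixels'][130:290,190:350],(600,600),interpolation=cv2.INTER_CUBIC))
s=env.state(); print(s['t'],s['eef_pos'],s['tcp_rot'],s['opening'],s['ft_force'])
E
```

```text
16.4333 [ 427.93096315 -282.53183521   26.14918654] [ 3.14149364e+00 -7.57650624e-05  1.61172698e+00] 0.002519227907571208 [ 1.00147197 -0.40425471  0.24233423]
```

View pics/w9z.png

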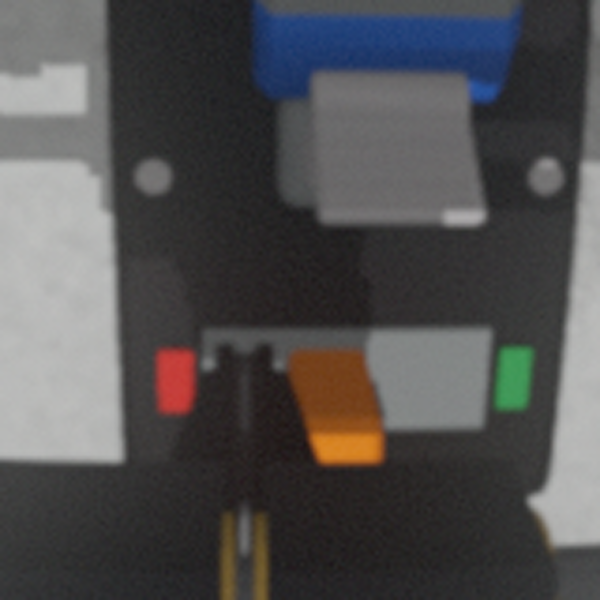

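drive_tool --increments '[[[0,0.1,0],[0,0,0]],[[0,0.1,0],[0,0,0]],[[0,0.1,0],[0,0,0]]]'

```text
t: 16.68
eef_pos: [436.8, -282.2, 26.2]
tcp_rot: [-3.141, -0.0, 1.611]
ft_force: [-2.3, 0.3, 1.1]
opening: 0.002
```

drive_tool --increments '[[[0,0.1,0],[0,0,0]],[[0,0.1,0],[0,0,0]],[[0,0,0],[0,0,0]]]'

```text
t: 16.93
eef_pos: [441.4, -281.8, 26.1]
tcp_rot: [-3.138, -0.001, 1.612]
ft_force: [-13.9, -4.2, 4.2]
opening: 0.004
```

```bash
python3 - <<'E'
from h import *
w=shot('wrist','w10'); 
cv2.imwrite('pics/w10z.png',cv2.resize(w['pixels'][130:290,190:350],(600,600),interpolation=cv2.INTER_CUBIC))
s=env.state(); print(s['t'],s['eef_pos'],s['tcp_rot'],s['opening'],s['ft_force'])
E
```

```text
16.9833 [ 441.34040168 -281.77271432   26.10000289] [-3.13855626e+00 -1.47410121e-03  1.61210330e+00] 0.003639097882328036 [-12.00536086  -4.31732872   3.5031999 ]
```

View pics/w10z.png

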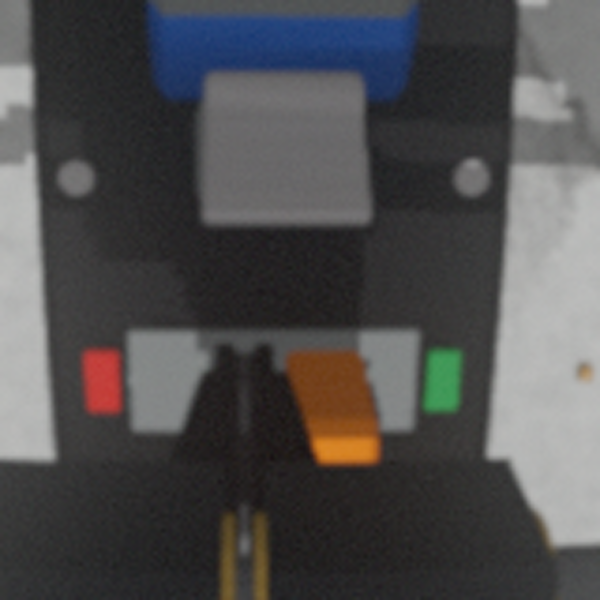

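drive_tool --increments '[[[0,0.06,0],[0,0,0]],[[0,0,0],[0,0,0]]]'

```text
t: 17.15
eef_pos: [441.7, -281.6, 26.1]
tcp_rot: [-3.136, -0.003, 1.612]
ft_force: [-22.5, -7.6, 9.6]
opening: 0.005
```

drive_tool --increments '[[[0,-0.3,0],[0,0,0]],[[0,-0.6,0],[0,0,0]],[[-0.2,-0.2,-0.7],[0,0,0]],[[-0.5,0,-1],[0,0,0]],[[-0.5,0,-1],[0,0,0]]]'

```text
t: 17.57
eef_pos: [412.7, -319.3, 108.0]
tcp_rot: [-3.141, -0.001, 1.612]
ft_force: [1.4, -0.4, -0.4]
opening: 0.005
```

drive_tool --increments '[[[-0.5,0.3,-1],[0,0,0]],[[-0.8,0.6,-1],[0,0,0]],[[-0.8,0,-1],[0,0,0]],[[0,0,0],[0,0,0]],[[0,0,0],[0,0,0]]]'

```text
t: 17.98
eef_pos: [442.7, -381.7, 197.8]
tcp_rot: [3.139, 0.002, 1.611]
ft_force: [-0.4, 0.6, -1.6]
opening: -0.001
```

```bash
python3 - <<'E'
from h import *
w=shot('wrist','w11'); t=shot('top','top11')
cv2.imwrite('pics/top11z.png',cv2.resize(t['pixels'][225:295,250:350],(800,560),interpolation=cv2.INTER_CUBIC))
cv2.imwrite('pics/w11z.png',cv2.resize(w['pixels'][0:160,180:340],(600,600),interpolation=cv2.INTER_CUBIC))
for n,p in (('w',w),('t',t)):
  for o in ['battery_mid','switch_knob']:
    print(n,o,[(np.round(d['point']).tolist(),round(d['score'],2)) for d in env.tip_of(o,p)])
s=env.state(); print(s['t'],s['eef_pos'],s['tcp_rot'],s['opening'],s['ft_force'])
E
```

```text
w battery_mid [([236.0, -303.0, 21.0], 0.75)]
w switch_knob [([460.0, -281.0, 36.0], 0.6)]
t battery_mid [([234.0, -300.0, 15.0], 0.63), ([443.0, -170.0, 37.0], 0.56)]
t switch_knob [([454.0, -286.0, 33.0], 0.4)]
18.2833 [ 442.01271445 -379.89375266  195.74292534] [-3.14059104e+00 -1.43217213e-03  1.61206035e+00] 0.007972215620606245 [-0.31308001  0.7686281   0.44075563]
```

View pics/w11z.png

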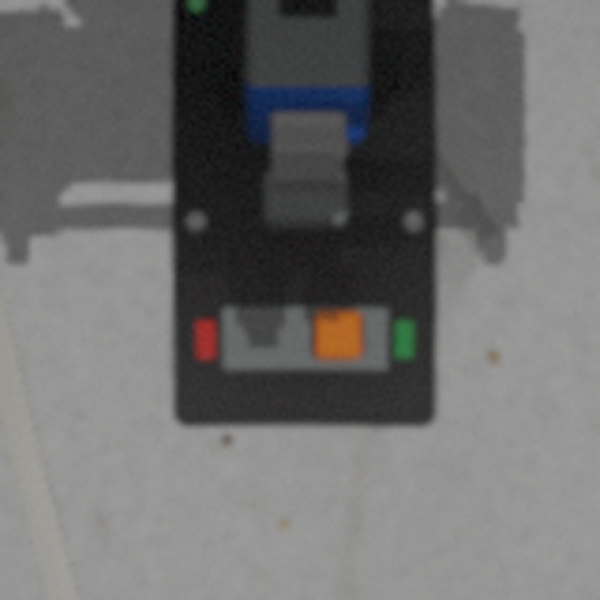

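View pics/top11z.png

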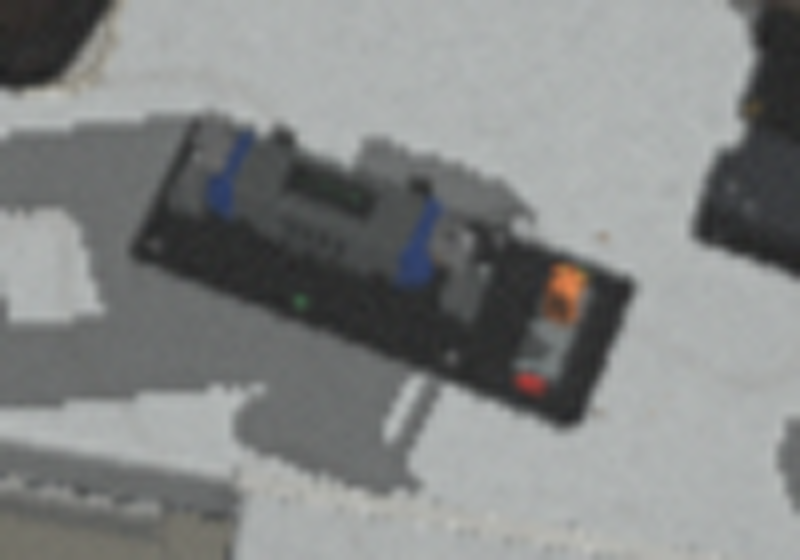

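```bash
python3 - <<'E'
from h import *
p=env.read_camera('wrist'); f=lambda u,v,z:onz(p,180+u/3.75,v/3.75,z,True)
print(f(338,335,42),f(206,340,13),f(404,340,13),env.state()['ft_force'],env.state()['qvel'].round(4))
t=env.read_camera('top'); g=lambda u,v,z:onz(t,250+u/8,225+v/8,z); print('bat ends',g(233,170,50),g(418,240,50),(g(233,170,50)+g(418,240,50))/2)
E
```

```text
[ 453.99099806 -280.75048364   42.        ] [ 414.3660971  -282.49104827   13.        ] [ 476.03037857 -279.6714571    13.        ] [-0.32511761  0.6588775   0.30593326] [-0.0008 -0.003  -0.0087  0.0002  0.0019 -0.0015]
bat ends [ 435.39454075 -125.08678393   50.        ] [ 438.81847993 -216.65309261   50.        ] [ 437.10651034 -170.86993827   50.        ]
```

```bash
python3 - <<'E'
from h import *
print(env.state()['t']); print(env.job_done())
E
```

```text
18.3833
the job is handed in; nothing more can be done
None
```

The battery stick is on charge, the switch is slid to the green mark, and the job is handed in at 18.4 s. There was no verdict from the system.

- **Battery:** I took the left-most of the two look-alikes, near (623, −185) mm, and pressed it down over the charger. The clips resisted at first. The wrist then showed a downward pull of about 7 N as they snapped over, and about 5.5 N of upward push once the battery met the seat. The top-camera network's last reading of its centre was (443, −170, 37) mm. My estimate of the seat is (442, −170, 42) mm. The finger height at release also puts the underside at about 25–26 mm, against 26 mm when home.
- **Switch:** I pushed the knob until it hit its end stop, at about 22 N. In the last wrist picture it stands 8.8 mm past the midpoint between the marks, and fully on would be 9 mm.
- **Arm:** it ended up clear of everything, with no contact force. I saw no sign that the tin or the sauce cup was touched, but I did not re-measure them.

**Checks that disagreed or fell short:**
- My pixel estimate of the battery's x from the top camera came out about 5 mm lower than the network readings. I put that down to camera slant and coarse pixels.
- Pixel readings of the knob's travel gave about 14 mm from the two wrist views, and about 16 mm measured against the marks. I relied on the end-stop contact instead.
- I could not read the clip angles directly. I only saw that the clips had closed over both blue ends.

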